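# Take the spent filter cartridges out of the air filter bank

## Robot

A 6-joint arm with a two-finger parallel gripper is mounted at the origin on the work surface. World frame = base frame: x ahead of the robot, y to its left, z up, the work surface at z = 0. Lengths are in m, angles in rad, forces in N, time in s.
With the tool pointing down it reaches from about 0.3 to 0.775 m from the base axis. Payload 14.6 kg.
Tool frame: the origin (TCP) lies midway between the tips of the shut fingers; the grasp point (between the pads) lies 19 mm behind it (env.grip_point_offset is the distance from the TCP to the grasp point, in m); x points along the fingers, y is the direction in which the jaws open and shut, and the axes are right-handed (so a half turn about x gives the same grasp; the last joint's range is limited). The gripper opens to 94 mm and grips with 3 to 60 N. Pads are 16 mm wide; open, the fingers measure 119 mm over their backs; the gripper's body (75 mm by 177 mm) begins 78 mm behind the grasp point.
Start: joints at [1.151, 0.3, 1.521, -0, 1.321, -0.067], TCP at [0.19, 0.516, 0.205] pointing down, gripper open.
Joint ranges: [-3.03, 3.03], [-0.79, 2.21], [0.23, 2.52], [-1.04, 4.18], [0, 3.07], [-2.55, 2.55]. Speed limits (rad/s): [2.22, 2.22, 2.57, 3.14, 3.14, 3.14].

## Interface

Orientations are given as a unit quaternion [w, x, y, z].
In Python, from cell import env, viewer, job gives the robot as it stands.
- The arm moves only by the tool drive_tool, never from a script. Its arguments are lists of equal length, an entry for each row: "travel": the shift along the tool's x, y, z each as a share of 250 mm, from -1 to 1, a list of three; "delta_rot": the turn, a rotation vector about the tool's x, y, z each as a share of 5 degrees, from -1 to 1, a list of three; "grip": the gripper's target within -1 to 1 (shut at 1, half-way at 0, fully open at -1). A call has 1 to 20 rows; each row shifts and turns the pose as measured when the row begins, along the tool's axes as they then stand; what a row does not reach is not made up. A row lasts 1/8 s, in which the tool goes at most 62.5 mm and 10.7 degrees, less where a joint would pass 70% of its speed; a pose out of reach is approached as far as the arm can. A call with a number of a shift or a turn outside -1 to 1 is refused whole. A call with a gripper value outside its range is refused whole. The fingers move at their own pace and stop on an object; "force" is the grip in N (left out, the last holds). Time passes only in rows, so rows that do not move let the fingers close. It gives the time, the measured TCP pose, the force and the opening at its end, in the units of the state.
- env.state(): the state, without advancing time (a new reading comes with each control period).
- viewer.grab_frame(name): name is "side" or "top" or "wrist"; returns the picture (384x512x3 uint8, red, green, blue); there is no depth.
- viewer.calibration(name): a dict with "fx", "fy", "cx", "cy" (pixels), "rvec" (rotation vector, rad) and "tvec" (3), from world to camera coordinates, as OpenCV has them; the wrist camera has in their place "tool_from_camera" (4x4, takes a point from camera to tool coordinates, whose origin is the TCP and whose axes are the tool frame's). Camera axes: x right, y down, z forward; pixel columns grow to the right and rows downward; lengths in m; the calibration is good to about 2 mm. The wrist camera is an equidistant fisheye: a pixel r from the principal point sees the ray r / f radians off the axis. A picture is of the moment at which its call begins: read the wrist's pose just before it. calibration takes no time and is no camera call.
- job.finish_job(): hands the job in, once; it reports no verdict.
The state is a dict: "time": time; "q": joint angles; "qvel": joint speeds; "tau": joint torques, N m; "tool_pos": TCP position; "tool_rot": TCP orientation; "force": force on the tool from outside, world axes, zero at the start; "moment": the same for the moment, N m; "width": finger opening in m.
Only numpy, scipy, OpenCV 4.12 (cv2) and the standard library are available. Lean on these libraries where they do the work, as an engineer would, in place of code of your own. Each camera call takes 0.05 s, during which the arm holds its last target. There are 200 camera calls.

## Task

Shut off the air to the filter bank first: draw the lock pin out of the valve lever, park it hanging in the side notch of the lock plate, then swing the lever a full quarter turn towards the robot. Then, for every cartridge that is fitted, pull the head's spring collar up, turn it to its open position and let it snap fully down again, and take the cartridge out and put it in the wooden tray. Open no collar before the air is off, leave the pin parked and the lever shut, and leave everything else on the bench where it is.

Things in the scene. Friction and masses are not known exactly. Their poses are not given: they have to be found in the camera images.
- station: Fixed filter bank: aluminium bar 46 x 315 mm along y (top 58 mm above the bench), three heads on it at station y = -200, -100, 0 mm, a brass ball valve at its +y end (lever axis y = 105 mm, pin bore y = 160 mm, both at x = 0), blue inlet pipe beyond. Origin on the bench, z up; -x is the side towards the robot. Head shoulders 86 mm above the bench
- head1 (a point): Centre of the shoulder (top face, 86 mm above the bench) of the head at station y = -200 mm; 22 mm square socket, 22 mm deep
- head2 (a point): The same of the head at station y = -100 mm
- head3 (a point): The same of the head at station y = 0
- collar1 (a joint): Lift (m) of the spring collar on head 1: 0 = fully down, stop at 0.011. Collar: knurled steel ring, 51 mm in diameter, round the head axis, with two opposite flat grip lugs 56 mm across, 26 mm wide, 6 to 22 mm above the shoulder when down; the lugs lie on the station's -x and +x sides when locked. Spring: 5 N at 0, 11 N at 10 mm. Two claws inside hold the cartridge's ears until it is turned open
- collar2 (a joint): The same of the collar on head 2
- collar3 (a joint): The same of the collar on head 3
- turn1 (a joint): Turn (rad) of the collar on head 1: 0 = locked, 1.047 (60 degrees, a stop) = open, counter-clockwise seen from above; friction 0.03 N m. Down, it cannot turn over 0.1 rad (a tooth stands beside a key); lifted 6 mm or more (lift 9 mm to be clear) it turns freely. Let go at either end it snaps down and stays; let go half-way it rests on the key, 6 mm up
- turn2 (a joint): The same of the collar on head 2
- turn3 (a joint): The same of the collar on head 3
- cart1: Filter cartridge of head 1, or None if that head is empty. 86 mm tall, 70 g: black foot 20 x 20 x 20 mm in the socket, above it two ears (12 x 38 x 6 mm, along station y), above them a white cylinder 26 mm in diameter, 60 mm tall. Origin at the centre of the foot's underside, z up. Fitted: origin 66 mm, top 152 mm above the bench, 44 mm above the collar. Lifts straight out once the collar is open
- cart2: The same in head 2, or absent (None)
- cart3: The same in head 3, or absent (None)
- valve (a joint): Angle of the shut-off lever: 0 = air on (lever along the pipe, pointing to station +y), 1.571 (stop) = air off (pointing to station -x), counter-clockwise from above. Steel strap 28 mm wide, 5 mm thick, underside 100 mm above the bench, then a rubber sleeve. It stays where it is left; friction 0.2 N m; blocked while the pin is in
- lever_grip (a point): Middle of the lever's rubber sleeve, 112 mm from the lever axis, 102 mm above the bench; the sleeve is 20 mm wide, 14 mm thick, 75 mm long and nothing but the pipe (top 48 mm) lies under it
- pin: Lock pin, 80 g, upright: steel shank 10 mm in diameter, 45 mm long; flange 24 mm in diameter, 5 mm thick; above it a black knob 18 mm in diameter, 38 mm tall. Origin at the lower tip of the shank, z up. At the start it stands in the bores (12 to 13 mm) of the lever and of the fixed lock plate under it, its flange on the lever, origin 60 mm above the bench
- notch (a point): Parking point in the lock plate's side notch, at the plate's upper face (82 mm above the bench; 8 mm thick), 46 mm from the bore towards station +x. The notch is a slot 14 mm wide, 28 mm deep along station x, open towards +x (away from the robot), its closed end 12 mm from this point. Parked, the pin hangs upright in it by its flange, origin 37 mm above the bench
- tray: Loose open tray of light wood, 130 x 260 x 45 mm, walls and floor 8 mm, 600 g, in front of the bank. Origin at the centre of its underside, x across, y along
- tape: Bystander: cardboard tape roll 96 mm in diameter, 24 mm tall
- brush: Bystander: glue brush 190 mm long, lying
- wrench: Bystander: wrench 200 mm long, lying behind the bank
- glue: Bystander: white glue bottle 60 mm in diameter, 165 mm tall
- offcut: Bystander: board offcut 160 x 50 x 19 mm
- tin: Bystander: steel wax tin 84 mm in diameter, 60 mm tall
Not all that is in view belongs to the job. What is shaped like the cart1 but yellow is not meant.

How it is judged:
On the way, in this order (a step that is already met when the one before it is completed fails the run):
1. the lock pin is drawn and hangs upright and released in the side notch, the lever still at air on (horizontal distance between pin and notch below 0.014 m and z of pin in the frame of notch between -0.052 and -0.038 m and angle between pin's own z axis and vertical below 0.2 rad and contact force between pin and the fingers below 0.1 N and value of joint valve below 1.3 rad), for 0.3 s.
2. the lever is swung a quarter turn to air off (value of joint valve above 1.45 rad), for 0.2 s.
At the end, for the whole second after the job is handed in: The lever is within 0.12 rad of air off; the pin hangs upright in the side notch, within 14 mm of the parking point; every collar is fully down (within 3 mm); every cartridge that was fitted is at rest inside the tray, its foot within 35 mm of the tray's underside (value of joint valve above 1.45 rad and horizontal distance between pin and notch below 0.014 m and z of pin in the frame of notch between -0.052 and -0.038 m and angle between pin's own z axis and vertical below 0.2 rad and value of joint each of collar1, collar2, collar3 below 0.003 m and x of cart1 in the frame of tray between -0.06 and 0.06 m and y of cart1 in the frame of tray between -0.125 and 0.125 m and z of each of cart1, cart2, cart3 in the frame of tray below 0.035 m and linear speed of each of cart1, cart2, cart3 below 0.02 m/s and x of cart2 in the frame of tray between -0.06 and 0.06 m and y of cart2 in the frame of tray between -0.125 and 0.125 m and x of cart3 in the frame of tray between -0.06 and 0.06 m and y of cart3 in the frame of tray between -0.125 and 0.125 m); the robot touches nothing.
It fails at once if a collar is turned towards open before the air is off (value of joint valve below 1.4 rad and value of joint any of turn1, turn2, turn3 above 0.4 rad).
It fails at once if a bystander is pushed more than 60 mm aside (distance of any of tape, brush, wrench, glue, offcut, tin from where it was at the start of the episode above 0.06 m).
It fails at once if the glue bottle is knocked over (angle between glue's own z axis and vertical above 0.7 rad).
Of cart1, cart2, cart3 only 2 to 3 are there at a start; the rules pass over those that are not, and their reading is None.
At some moment in a run one of tray may be knocked a few centimetres aside while the robot is not near it.
It also fails if it takes over 210 s, if anything falls off the work surface, if the arm or the gripper's body presses on something with over 40 N, if the wrist force passes 120 N, or if a joint passes its speed limit or range.

## Working session

There is one attempt and no reset: what is moved stays moved. The work goes in short steps, Python scripts to look and compute and a tool call to move; the robot and the scene stay as the last step left them, time stands still between calls to the robot, and variables do not carry over. Pictures are saved under pics/ and viewed, about 12 in all and at most 16, crops included, and the job is handed in when it is done.

Besides the shell and the picture viewer there is one more tool, called after "Call:" as name(argument=value, ...) on one line, values as JSON. drive_tool: Moves the arm, as the interface text tells. Its arguments: {"type":"object","properties":{"travel":{"type":"array","items":{"type":"array","items":{"type":"number","minimum":-1,"maximum":1}}},"delta_rot":{"type":"array","items":{"type":"array","items":{"type":"number","minimum":-1,"maximum":1}}},"grip":{"type":"array","items":{"type":"number"}},"force":{"type":"number"}},"required":["travel","delta_rot","grip"]}

```bash
mkdir -p pics; ls
python3 - <<'E'
from cell import env, viewer, job
import cv2
s=env.state(); print(s['time'],s['tool_pos'],s['tool_rot'],s['width'],env.grip_point_offset)
for n in('top','side','wrist'):
    print(n,viewer.calibration(n))
for n in('top','side'):
    cv2.imwrite(f'pics/{n}0.png',cv2.resize(viewer.grab_frame(n)[:,:,::-1],(800,600),interpolation=cv2.INTER_CUBIC))
E
```

```text
pics
0.0 [0.18992982 0.51587476 0.20487775] [ 0.69603929  0.12367419  0.69622959 -0.1244924 ] 0.09378036292445222 0.0188
top {'fx': 460.9410415538325, 'fy': 460.9410415538325, 'cx': 255.7126723317264, 'cy': 190.20381362000052, 'rvec': array([ 2.16009269, -2.18163662,  0.14717651]), 'tvec': array([-0.08712134,  0.53675228,  1.29224063])}
side {'fx': 453.753321163674, 'fy': 453.753321163674, 'cx': 254.9479242377733, 'cy': 192.71343896003322, 'rvec': array([ 2.12567342, -0.12417816,  0.06850022]), 'tvec': array([-0.53094737,  0.07094426,  1.20729396])}
wrist {'fx': 297.3186396354542, 'fy': 297.3186396354542, 'cx': 256.62380022874504, 'cy': 192.6122127605747, 'tool_from_camera': array([[-5.41604016e-04, -2.90146092e-01,  9.56982211e-01,
        -1.79654852e-01],
       [ 9.99999846e-01, -2.74634952e-04,  4.82683658e-04,
         7.06559866e-04],
       [ 1.22771986e-04,  9.56982325e-01,  2.90146196e-01,
        -8.50246846e-02],
       [ 0.00000000e+00,  0.00000000e+00,  0.00000000e+00,
         1.00000000e+00]])}
```

View pics/top0.png

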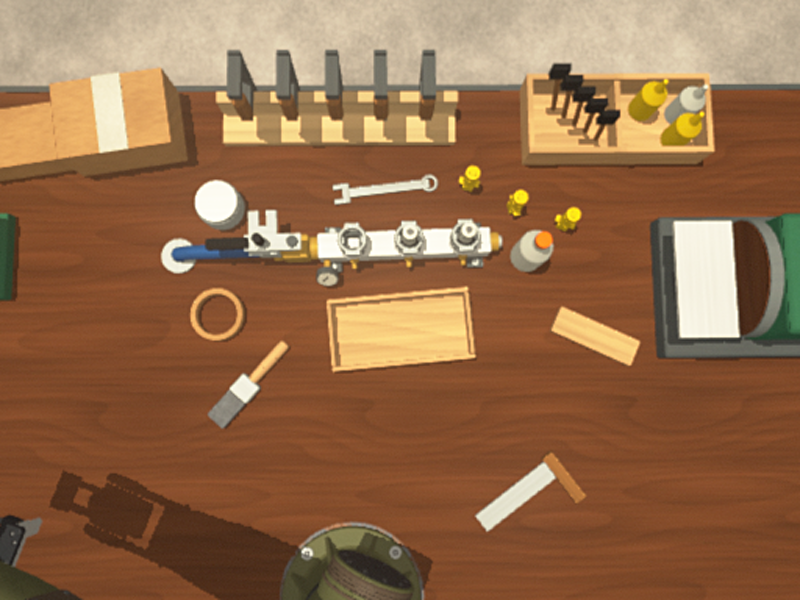

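View pics/side0.png

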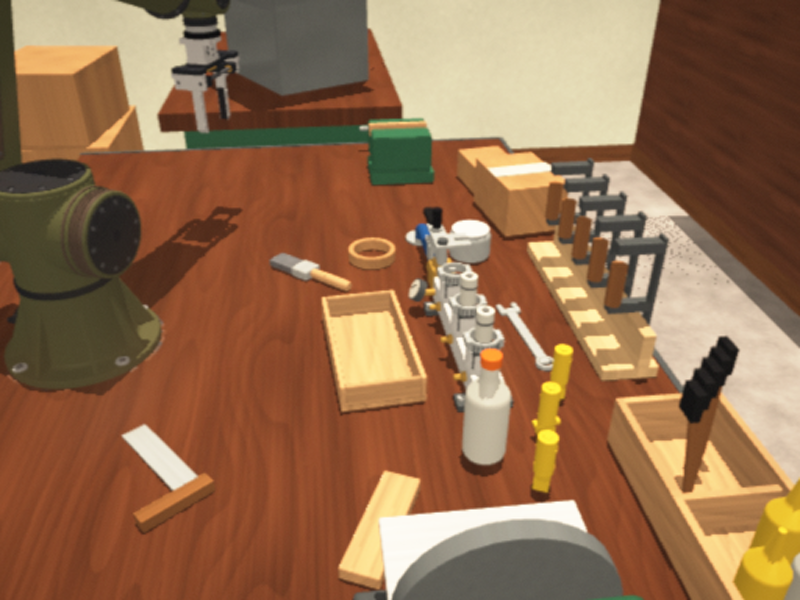

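Top view: the bank runs from the valve/pin (258,240) to head 3 (352,240, which looks empty), head 2 (410,236) and head 1 (467,234). The tray is at (400,328). Lookalikes for the cartridges are the yellow ones at (470,178), (517,202) and (568,218). I'm enlarging a crop to check.

```bash
cat > h.py <<'E'
from cell import env, viewer, job
import cv2, numpy as np
from scipy.spatial.transform import Rotation as R
def cal(n):
    c=viewer.calibration(n); K=np.array([[c['fx'],0,c['cx']],[0,c['fy'],c['cy']],[0,0,1]])
    return K,c['rvec'],c['tvec']
def proj(n,P):
    K,r,t=cal(n); return cv2.projectPoints(np.array(P,float).reshape(-1,1,3),r,t,K,None)[0].reshape(-1,2)
def back(n,uv,z):
    K,r,t=cal(n); Rm=cv2.Rodrigues(r)[0]; o=-Rm.T@t; d=Rm.T@np.linalg.solve(K,[uv[0],uv[1],1]); return o+d*(z-o[2])/d[2]
def crop(n,x0,y0,x1,y1,s,name,img=None):
    im=viewer.grab_frame(n)[:,:,::-1] if img is None else img
    cv2.imwrite(f'pics/{name}.png',cv2.resize(im[y0:y1,x0:x1],None,fx=s,fy=s,interpolation=cv2.INTER_CUBIC))
def wpose():
    s=env.state(); w=np.array(s['tool_rot']); return np.array(s['tool_pos']),R.from_quat(w[[1,2,3,0]]).as_matrix()
def wback(uv,z,p,M):
    c=viewer.calibration('wrist'); d=np.array([uv[0]-c['cx'],uv[1]-c['cy']])/c['fx']; th=np.hypot(*d)
    v=np.array([*(d/max(th,1e-9)*np.sin(th)),np.cos(th)]); T=c['tool_from_camera']
    o=p+M@T[:3,3]; v=M@T[:3,:3]@v; return o+v*(z-o[2])/v[2]
def wproj(P,p,M):
    c=viewer.calibration('wrist'); T=c['tool_from_camera']
    v=T[:3,:3].T@(M.T@(np.array(P)-p)-T[:3,3]); th=np.arctan2(np.hypot(v[0],v[1]),v[2]); 
    return np.array([c['cx'],c['cy']])+c['fx']*th*v[:2]/max(np.hypot(v[0],v[1]),1e-9)
E
python3 - <<'E'
from h import *
crop('top',100,105,360,250,3,'c1')
E
```

```text
(no output)
```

View pics/c1.png

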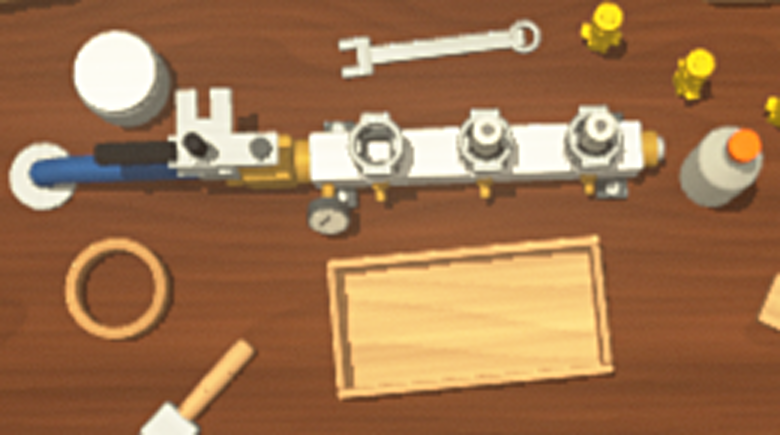

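Crop (3x): head 3 at (379,143) is an empty ring with a square socket. White cartridge tops are at (487,131) and (600,127), the knob is at about (193,143), and the notch slot at (207,105) opens upwards (+x). The lever sleeve is at (135,153).

Run:
```python
from h import *
K,r,t=cal('top'); print('cam',-cv2.Rodrigues(r)[0].T@t)
f=lambda u,v,z:np.round(back('top',(u/3+100,v/3+105),z),4)
for n,a in dict(h3=(379,143,.108),c2=(487,131,.152),c1=(600,127,.152),knob=(191,140,.148),bolt=(262,148,.108),sl1=(97,153,.102),sl2=(175,152,.102),bar_r=(641,150,.058),barl=(310,157,.058),notchL=(196,105,.082),notchR=(212,105,.082),nEnd=(205,118,.082),
 t1=(328,262,.045),t2=(598,238,.045),t3=(612,372,.045),t4=(342,398,.045),tape=(118,288,.024),glue=(745,145,.165)).items(): print(n,f(*a))
```

```text
cam [ 0.38301008 -0.06573449  1.34705651]
h3 [ 0.6309 -0.0118  0.108 ]
c2 [ 0.6321 -0.1087  0.152 ]
c1 [ 0.635  -0.2084  0.152 ]
knob [0.6267 0.1514 0.148 ]
bolt [0.627  0.0943 0.108 ]
sl1 [0.6247 0.2447 0.102 ]
sl2 [0.6251 0.1741 0.102 ]
bar_r [ 0.6323 -0.2581  0.058 ]
barl [0.6279 0.0555 0.058 ]
notchL [0.6732 0.1591 0.082 ]
notchR [0.6731 0.1443 0.082 ]
nEnd [0.6608 0.1506 0.082 ]
t1 [0.5294 0.0395 0.045 ]
t2 [ 0.5501 -0.2169  0.045 ]
t3 [ 0.4229 -0.2273  0.045 ]
t4 [0.4013 0.0264 0.045 ]
tape [0.5086 0.2416 0.024 ]
glue [ 0.6154 -0.3332  0.165 ]
```

```bash
cat >> h.py <<'E'
def to(target,jaw=None):
    """shift in tool axes (units of 250 mm) and turn needed (units of 5 deg)"""
    p,M=wpose(); d=np.array(target)-p
    print('tcp',p.round(4),'jaw deg',np.degrees(np.arctan2(M[1,1],M[0,1])).round(2),'tilt',M[:,0].round(3),'w',round(env.state()['width'],4),'t',round(env.state()['time'],2))
    print(' shift/250mm',(M.T@d/.25).round(3))
    if jaw is not None:
        j=np.radians(jaw); x=np.array([0,0,-1.]); y=np.array([np.cos(j),np.sin(j),0]); T=np.c_[x,y,np.cross(x,y)]
        print(' rot/5deg',(np.degrees(R.from_matrix(M.T@T).as_rotvec())/5).round(3), 'after-turn shift/250', (T.T@d/.25).round(3))
O=np.array([.6304,-.009]);YAW=.022
def st(x,y,z): return np.array([O[0]+x*np.cos(YAW)-y*np.sin(YAW),O[1]+x*np.sin(YAW)+y*np.cos(YAW),z])
E
python3 - <<'E'
from h import *
to(st(0,.16,.205),91.3); to(st(0,.16,.205),-88.7); print(st(0,.16,0),st(.046,.16,0))
E
```

```text
tcp [0.19   0.5159 0.205 ] jaw deg 69.79 tilt [-0.    -0.001 -1.   ] w 0.0942 t 0.15
 shift/250mm [ 1.000e-03 -7.660e-01  2.144e+00]
 rot/5deg [-4.303e+00 -2.000e-03  1.000e-02] after-turn shift/250 [ 0.    -1.499  1.714]
tcp [0.19   0.5159 0.205 ] jaw deg 69.79 tilt [-0.    -0.001 -1.   ] w 0.0942 t 0.15
 shift/250mm [ 1.000e-03 -7.660e-01  2.144e+00]
 rot/5deg [3.1697e+01 1.4000e-02 3.0000e-03] after-turn shift/250 [ 0.     1.499 -1.714]
[0.62688028 0.15096128 0.        ] [0.67286915 0.1519732  0.        ]
```

Call:
drive_tool(travel=[[0,0,0],[0,0,0],[0,0,0],[0,0,0],[0,0,0],[0,-0.125,0.143],[0,-0.125,0.143],[0,-0.125,0.143],[0,-0.125,0.143],[0,-0.125,0.143],[0,-0.125,0.143],[0,-0.125,0.143],[0,-0.125,0.143],[0,-0.125,0.143],[0,-0.125,0.143],[0,-0.125,0.143],[0,-0.125,0.143],[0,0,0]], delta_rot=[[-0.86,0,0],[-0.86,0,0],[-0.86,0,0],[-0.86,0,0],[-0.86,0,0],[0,0,0],[0,0,0],[0,0,0],[0,0,0],[0,0,0],[0,0,0],[0,0,0],[0,0,0],[0,0,0],[0,0,0],[0,0,0],[0,0,0],[0,0,0]], grip=[0,0,0,0,0,0,0,0,0,0,0,0,0,0,0,0,0,0])

```text
time: 2.4
tool_pos: [0.6443, 0.1432, 0.2003]
tool_rot: [0.705, -0.015, 0.709, 0.011]
force: [-0.2, 0.4, -0.4]
width: 0.0471
```

Run:
```python
from h import *
to(st(0,.16,.205),91.3)
p,M=wpose()
crop('wrist',0,0,512,384,1.5,'w1')
for n,P in dict(knobtop=st(0,.16,.148),flange=st(0,.16,.110),notch=st(.046,.16,.082),bolt=st(0,.105,.105)).items(): print(n,(wproj(P,p,M)*1.5).round(0))
```

```text
tcp [0.6443 0.1432 0.2003] jaw deg 92.14 tilt [-0.006 -0.006 -1.   ] w 0.0471 t 2.4
 shift/250mm [-0.019  0.034 -0.069]
 rot/5deg [ 0.168 -0.074  0.062] after-turn shift/250 [-0.019  0.033 -0.069]
knobtop [400. 285.]
flange [398. 268.]
notch [396. 321.]
bolt [312. 265.]
```

View pics/w1.png

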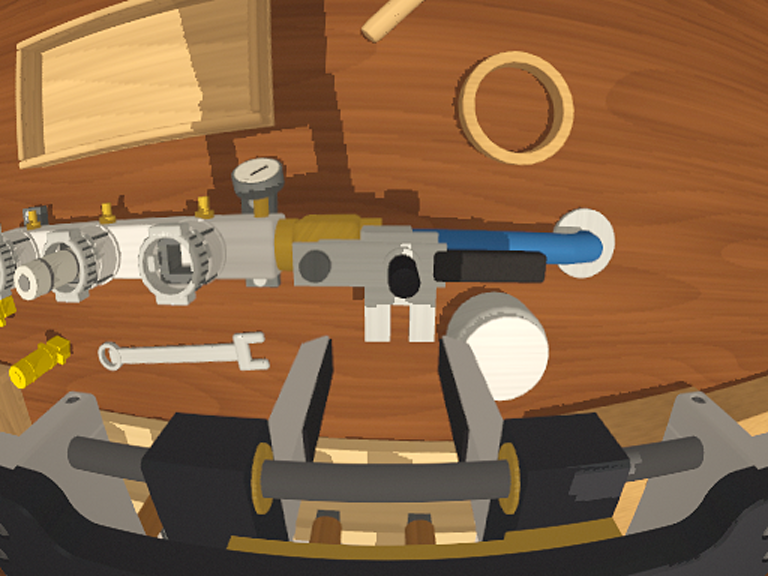

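Call:
drive_tool(travel=[[-0.01,0.02,-0.035],[-0.01,0.018,-0.032],[0,0,0],[0,0,0]], delta_rot=[[0.08,-0.037,0.03],[0.08,-0.037,0.03],[0,0,0],[0,0,0]], grip=[0,0,0,0])

```text
time: 2.95
tool_pos: [0.6229, 0.1569, 0.207]
tool_rot: [0.707, -0.009, 0.707, 0.01]
force: [-0.0, -0.4, -0.3]
width: 0.0466
```

Run:
```python
from h import *
to(st(0,.162,.118),91.3)
```

```text
tcp [0.6229 0.1569 0.207 ] jaw deg 91.56 tilt [ 0.001  0.001 -1.   ] w 0.0466 t 2.95
 shift/250mm [ 0.356 -0.017  0.015]
 rot/5deg [ 0.053  0.012 -0.012] after-turn shift/250 [ 0.356 -0.016  0.015]
```

Call:
drive_tool(travel=[[0.1,-0.013,0.012],[0.1,0,0],[0.07,0,0],[0,0,0],[0,0,0]], delta_rot=[[0,0,0],[0,0,0],[0,0,0],[0,0,0],[0,0,0]], grip=[0,0,0,0,0])

```text
time: 3.58
tool_pos: [0.6269, 0.1543, 0.1393]
tool_rot: [0.708, -0.009, 0.706, 0.01]
force: [-0.1, -0.1, 0.0]
width: 0.047
```

Run:
```python
from h import *
to(st(0,.162,.118),91.3)
```

```text
tcp [0.6269 0.1543 0.1393] jaw deg 91.61 tilt [ 0.004  0.001 -1.   ] w 0.047 t 3.58
 shift/250mm [ 0.085 -0.006 -0.001]
 rot/5deg [ 0.063  0.044 -0.015] after-turn shift/250 [ 0.085 -0.005 -0.   ]
```

Good; now descend and grip gently.

Call:
drive_tool(travel=[[0.045,-0.005,0],[0.035,0,0],[0,0,0],[0,0,0],[0,0,0],[0,0,0],[0,0,0],[0,0,0]], delta_rot=[[0,0.04,0],[0,0,0],[0,0,0],[0,0,0],[0,0,0],[0,0,0],[0,0,0],[0,0,0]], grip=[0,0,0,1,1,1,1,1], force=15)

```text
time: 4.58
tool_pos: [0.6276, 0.1532, 0.1198]
tool_rot: [0.708, -0.009, 0.706, 0.011]
force: [-0.3, 0.0, 0.4]
width: 0.0175
```

Run:
```python
from h import *
to(st(0,.16,.118),91.3); print(env.state()['force'],env.state()['moment'])
```

```text
tcp [0.6276 0.1532 0.1198] jaw deg 91.62 tilt [ 0.003  0.002 -1.   ] w 0.0175 t 4.58
 shift/250mm [ 0.007 -0.009 -0.003]
 rot/5deg [ 0.064  0.03  -0.02 ] after-turn shift/250 [ 0.007 -0.009 -0.003]
[-0.32788107  0.04928256  0.42146617] [ 0.02673104 -0.06623582 -0.00754595]
```

Call:
drive_tool(travel=[[-0.04,0,0],[-0.05,0,0],[-0.06,0,0],[-0.05,0,0],[-0.02,0,0],[0,0,0],[0,0,0]], delta_rot=[[0,0,0],[0,0,0],[0,0,0],[0,0,0],[0,0,0],[0,0,0],[0,0,0]], grip=[1,1,1,1,1,1,1], force=25)

```text
time: 5.45
tool_pos: [0.6276, 0.1531, 0.1797]
tool_rot: [0.708, -0.009, 0.706, 0.011]
force: [0.8, -0.2, -1.2]
width: 0.0176
```

```bash
sed -i 's/^O=.*/O=np.array([.6304,-.007]);YAW=.022/' h.py
python3 - <<'E'
from h import *
to(st(.046,.16,.180),91.3); print(env.state()['force'],env.state()['moment'])
E
```

```text
tcp [0.6276 0.1531 0.1797] jaw deg 91.62 tilt [ 0.004  0.002 -1.   ] w 0.0176 t 5.45
 shift/250mm [-0.    -0.002  0.181]
 rot/5deg [ 0.064  0.047 -0.023] after-turn shift/250 [-0.001 -0.001  0.181]
[ 0.78493877 -0.1647196  -1.20870804] [ 0.07008664 -0.00170444  0.04975754]
```

Call:
drive_tool(travel=[[0,0,0.05],[0,0,0.06],[0,0,0.04],[0,0,0],[0,0,0]], delta_rot=[[0.03,0.02,-0.01],[0.03,0.02,-0.01],[0,0,0],[0,0,0],[0,0,0]], grip=[1,1,1,1,1])

```text
time: 6.08
tool_pos: [0.665, 0.154, 0.177]
tool_rot: [0.706, -0.008, 0.708, 0.008]
force: [-0.2, 0.7, -0.9]
width: 0.0173
```

Run:
```python
from h import *
to(st(.046,.16,.150),91.3); print(env.state()['force'],env.state()['moment'])
p,M=wpose();crop('wrist',150,100,400,290,3,'w2')
```

```text
tcp [0.665 0.154 0.177] jaw deg 91.31 tilt [-0.004 -0.001 -1.   ] w 0.0173 t 6.08
 shift/250mm [ 0.108 -0.001  0.032]
 rot/5deg [ 0.003 -0.044  0.006] after-turn shift/250 [ 0.108 -0.001  0.032]
[-0.15223146  0.73245783 -0.94587609] [0.06290677 0.01219274 0.02511487]
```

View pics/w2.png

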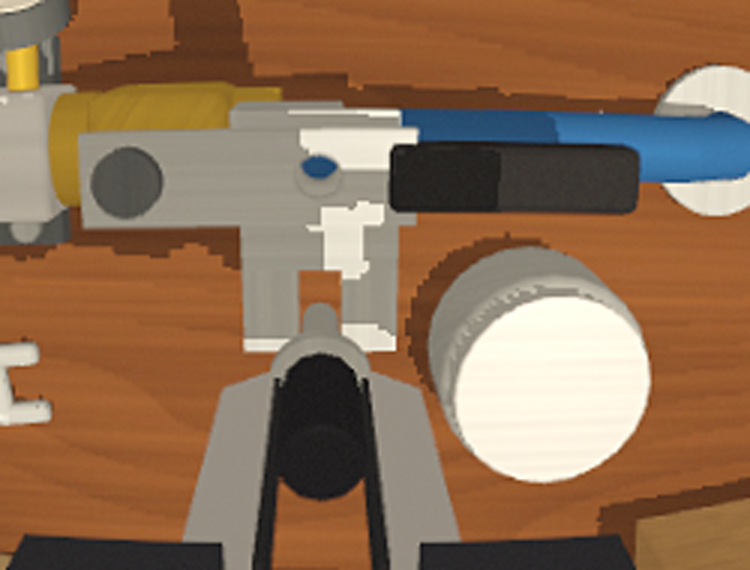

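Crop: the shank tip (320,310) lines up with the slot (edges 298–342). Next I move 8 mm further and lower.

Call:
drive_tool(travel=[[0,0,0.026],[0.03,0,0],[0.04,0,0],[0.02,0,0],[0,0,0],[0,0,0]], delta_rot=[[0,-0.04,0],[0,0,0],[0,0,0],[0,0,0],[0,0,0],[0,0,0]], grip=[1,1,1,1,1,1])

```text
time: 6.88
tool_pos: [0.6712, 0.1542, 0.1526]
tool_rot: [0.707, -0.008, 0.707, 0.008]
force: [-0.0, 0.1, -1.3]
width: 0.0175
```

Run:
```python
from h import *
to(st(.046,.16,.1),91.3); print(env.state()['force'])
```

```text
tcp [0.6712 0.1542 0.1526] jaw deg 91.33 tilt [-0.001 -0.001 -1.   ] w 0.0175 t 6.88
 shift/250mm [ 0.21  -0.001  0.007]
 rot/5deg [ 0.005 -0.009  0.006] after-turn shift/250 [ 0.21  -0.001  0.006]
[-0.02490839  0.06108314 -1.34223112]
```

Call:
drive_tool(travel=[[0.03,0,0.006],[0.05,0,0],[0.06,0,0],[0.04,0,0],[0.02,0,0],[0,0,0]], delta_rot=[[0,0,0],[0,0,0],[0,0,0],[0,0,0],[0,0,0],[0,0,0]], grip=[1,1,1,1,1,1])

```text
time: 7.62
tool_pos: [0.6725, 0.1541, 0.0983]
tool_rot: [0.706, -0.008, 0.708, 0.008]
force: [0.4, -0.8, -0.3]
width: 0.0172
```

Run:
```python
from h import *
to(st(.046,.16,.0972),91.3); print(env.state()['force'])
```

```text
tcp [0.6725 0.1541 0.0983] jaw deg 91.32 tilt [-0.002 -0.001 -1.   ] w 0.0172 t 7.62
 shift/250mm [ 0.004 -0.001  0.001]
 rot/5deg [ 0.005 -0.021  0.008] after-turn shift/250 [ 0.004 -0.001  0.001]
[ 0.41699881 -0.8294666  -0.30470281]
```

Call:
drive_tool(travel=[[0.003,0,0],[0,0,0],[0,0,0],[0,0,0],[0,0,0],[0,0,0],[-0.1,0,0],[-0.15,0,0],[-0.1,0,0],[0,0,0]], delta_rot=[[0,0,0],[0,0,0],[0,0,0],[0,0,0],[0,0,0],[0,0,0],[0,0,0],[0,0,0],[0,0,0],[0,0,0]], grip=[1,0.3,0.3,0.3,0.3,0.3,0.3,0.3,0.3,0.3])

```text
time: 8.88
tool_pos: [0.6729, 0.1543, 0.1885]
tool_rot: [0.707, -0.008, 0.707, 0.008]
force: [-0.3, 0.0, 0.6]
width: 0.0329
```

Run:
```python
from h import *
to(st(.03,.217,.18),91.3); print(env.state()['force'])
p,M=wpose();crop('wrist',150,100,400,290,3,'w3'); print((wproj(st(.046,.16,.125),p,M)-[150,100])*3,(wproj(st(.046,.16,.087),p,M)-[150,100])*3)
```

```text
tcp [0.6729 0.1543 0.1885] jaw deg 91.33 tilt [-0. -0. -1.] w 0.0329 t 8.88
 shift/250mm [ 0.034  0.227 -0.064]
 rot/5deg [ 0.005 -0.003  0.005] after-turn shift/250 [ 0.034  0.227 -0.064]
[-0.31316803  0.03843322  0.63020031]
[316.21818653 314.28069151] [316.69102397 276.30947023]
```

View pics/w3.png

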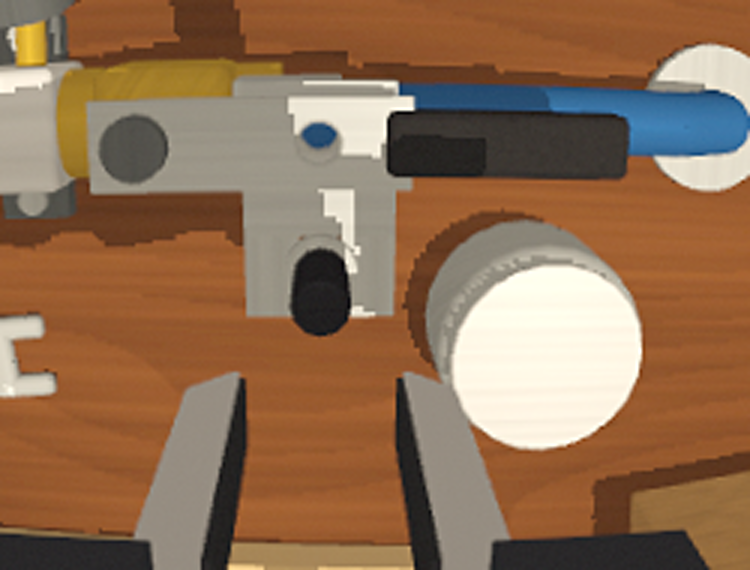

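Pin: knob top at (320,307), upright in the slot, with the flange seated on the plate. Next I go to the far side of the lever sleeve with the fingers shut.

Call:
drive_tool(travel=[[-0.05,0.06,-0.01],[0,0.09,-0.02],[0,0.07,-0.02],[0,0,0],[0,0,0]], delta_rot=[[0,0,0],[0,0,0],[0,0,0],[0,0,0],[0,0,0]], grip=[0.3,1,1,1,1])

```text
time: 9.55
tool_pos: [0.6562, 0.2141, 0.1962]
tool_rot: [0.704, -0.009, 0.71, 0.008]
force: [0.2, -0.1, -0.5]
width: 0.0004
```

Run:
```python
from h import *
to(st(.032,.223,.09),91.3); print(env.state()['force'], env.state()['q'])
```

```text
tcp [0.6562 0.2141 0.1962] jaw deg 91.43 tilt [-0.008 -0.002 -1.   ] w 0.0004 t 9.55
 shift/250mm [0.425 0.011 0.009]
 rot/5deg [ 0.027 -0.088  0.02 ] after-turn shift/250 [0.425 0.01  0.005]
[ 0.18078521 -0.11941328 -0.453054  ] [ 2.62295024e-01  6.36963009e-01  1.05656556e+00  1.53379181e-04
  1.45589775e+00 -1.33353012e+00]
```

Call:
drive_tool(travel=[[0.07,0.01,0.003],[0.1,0,0],[0.12,0,0],[0.08,0,0],[0.03,0,0],[0,0,0],[0,0,0]], delta_rot=[[0,-0.08,0.02],[0,0,0],[0,0,0],[0,0,0],[0,0,0],[0,0,0],[0,0,0]], grip=[1,1,1,1,1,1,1])

```text
time: 10.42
tool_pos: [0.6584, 0.2135, 0.0947]
tool_rot: [0.708, -0.007, 0.706, 0.008]
force: [-0.3, 0.1, 0.6]
width: 0.0004
```

Run:
```python
from h import *
to(st(.032,.223,.09),91.3); print(env.state()['force'])
p,M=wpose()
W=[]
for a in range(0,100,10):
    t=np.radians(a); e=.010+.008*np.cos(t)+.0125*np.sin(t); r=.118
    W.append(st(-r*np.sin(t)+e*np.cos(t), .105+r*np.cos(t)+e*np.sin(t),.09))
W=np.array(W); print(W.round(3).tolist()); print((np.diff(np.vstack([p,W]),axis=0)@M/.25).round(3).tolist())
```

```text
tcp [0.6584 0.2135 0.0947] jaw deg 91.22 tilt [ 0.002  0.    -1.   ] w 0.0004 t 10.43
 shift/250mm [ 0.019  0.013 -0.003]
 rot/5deg [-0.016  0.021 -0.002] after-turn shift/250 [ 0.019  0.013 -0.003]
[-0.30509136  0.09836726  0.60616472]
[[0.643, 0.216, 0.09], [0.625, 0.218, 0.09], [0.606, 0.216, 0.09], [0.587, 0.211, 0.09], [0.568, 0.203, 0.09], [0.552, 0.191, 0.09], [0.537, 0.176, 0.09], [0.524, 0.159, 0.09], [0.515, 0.139, 0.09], [0.51, 0.118, 0.09]]
[[0.019, 0.013, -0.059], [-0.0, 0.007, -0.075], [-0.0, -0.005, -0.077], [-0.0, -0.018, -0.076], [-0.0, -0.031, -0.074], [-0.0, -0.045, -0.069], [-0.0, -0.057, -0.061], [-0.0, -0.069, -0.051], [-0.0, -0.078, -0.038], [-0.0, -0.085, -0.024]]
```

Call:
drive_tool(travel=[[0.015,0.007,-0.03],[0,0.006,-0.03],[0,0.003,-0.038],[0,0.003,-0.038],[0,-0.002,-0.038],[0,-0.003,-0.038],[0,-0.009,-0.038],[0,-0.009,-0.038],[0,-0.016,-0.037],[0,0,0]], delta_rot=[[0,0,0],[0,0,0],[0,0,0],[0,0,0],[0,0,0],[0,0,0],[0,0,0],[0,0,0],[0,0,0],[0,0,0]], grip=[1,1,1,1,1,1,1,1,1,1])

```text
time: 11.68
tool_pos: [0.5723, 0.2063, 0.0928]
tool_rot: [0.709, -0.007, 0.705, 0.008]
force: [-0.5, -0.1, 0.0]
width: 0.0006
```

Run:
```python
from h import *
to(st(.032,.223,.09),91.3); print(env.state()['force'])
p,M=wpose()
W=[]
for a in (30,40,50,60,70,80,90,93):
    t=np.radians(a); e=.010+.008*np.cos(t)+.0125*np.sin(t); r=.118
    W.append(st(-r*np.sin(t)+e*np.cos(t), .105+r*np.cos(t)+e*np.sin(t),.09))
W=np.array(W); print(((W-p)@M/.25).round(3).tolist());crop('wrist',0,0,512,384,1.5,'w4')
```

```text
tcp [0.5723 0.2063 0.0928] jaw deg 91.23 tilt [ 0.006  0.001 -1.   ] w 0.0006 t 11.68
 shift/250mm [0.013 0.034 0.342]
 rot/5deg [-0.014  0.073 -0.01 ] after-turn shift/250 [0.011 0.034 0.342]
[-0.51221534 -0.1184081   0.04562992]
[[0.011, 0.017, 0.058], [0.011, -0.014, -0.016], [0.01, -0.059, -0.084], [0.01, -0.116, -0.145], [0.01, -0.185, -0.196], [0.009, -0.263, -0.235], [0.009, -0.348, -0.258], [0.009, -0.375, -0.262]]
```

View pics/w4.png

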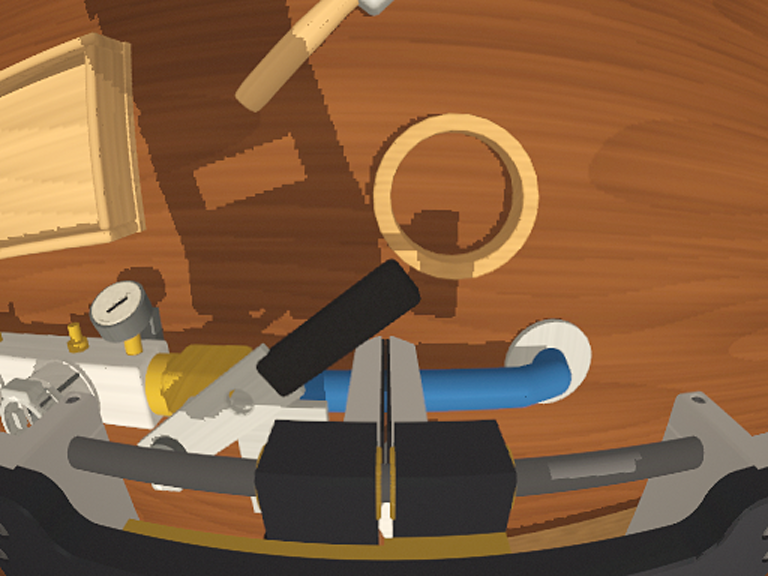

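The lever now stands at roughly 45–50°, with the finger behind the sleeve. I continue the arc.

Call:
drive_tool(travel=[[0.005,-0.03,-0.04],[0,-0.03,-0.04],[0,-0.029,-0.031],[0,-0.029,-0.031],[0,-0.034,-0.026],[0,-0.034,-0.026],[0,-0.038,-0.02],[0,-0.038,-0.02],[0,-0.04,-0.012],[0,0,0]], delta_rot=[[0,0.07,0],[0,0,0],[0,0,0],[0,0,0],[0,0,0],[0,0,0],[0,0,0],[0,0,0],[0,0,0],[0,0,0]], grip=[1,1,1,1,1,1,1,1,1,1])

```text
time: 12.98
tool_pos: [0.5086, 0.1241, 0.0912]
tool_rot: [0.707, -0.007, 0.707, 0.008]
force: [-0.5, 0.4, -0.5]
width: 0.001
```

Run:
```python
from h import *
to(st(-.115,.1275,.09),91.3); print(env.state()['force'])
```

```text
tcp [0.5086 0.1241 0.0912] jaw deg 91.19 tilt [ 0.     0.002 -1.   ] w 0.001 t 12.97
 shift/250mm [ 0.005 -0.025  0.015]
 rot/5deg [-0.022  0.003 -0.019] after-turn shift/250 [ 0.005 -0.025  0.015]
[-0.51660952  0.4095424  -0.49152375]
```

Push gently in -y until the stop gives force.

Call:
drive_tool(travel=[[0,-0.02,0],[0,-0.02,0],[0,-0.015,0],[0,-0.015,0]], delta_rot=[[0,0,0],[0,0,0],[0,0,0],[0,0,0]], grip=[1,1,1,1])

```text
time: 13.48
tool_pos: [0.5084, 0.116, 0.0913]
tool_rot: [0.707, -0.001, 0.707, 0.015]
force: [-1.1, 36.1, -0.6]
width: 0.0004
```

Call:
drive_tool(travel=[[0,0.04,0],[0,0.04,0],[-0.1,0,0],[-0.2,0,0],[-0.2,-0.05,0],[-0.1,-0.1,0.05],[0,-0.1,0.05],[0,-0.1,0.05],[0,0,0]], delta_rot=[[0,0,0],[0,0,0],[0,0,0],[0,0,0],[0,0,0],[0,0,0],[0,0,0],[0,0,0],[0,0,0]], grip=[1,1,1,1,1,1,1,1,1])

```text
time: 14.6
tool_pos: [0.5483, 0.0449, 0.2444]
tool_rot: [0.706, -0.003, 0.708, 0.014]
force: [1.0, 0.2, 0.0]
width: 0.0005
```

Call:
drive_tool(travel=[[0,0,0],[0,0,0],[0,0,0],[0,0,0],[0,0,0],[0,0,0],[0,0,0],[0,0,0],[0,0,0],[0,0,0],[0,0,0],[0,0,0],[0,0,0],[0,0,0],[0,0,0],[0,0,0],[0,0,0],[0,0,0]], delta_rot=[[1,0,0],[1,0,0],[1,0,0],[1,0,0],[1,0,0],[1,0,0],[1,0,0],[1,0,0],[1,0,0],[1,0,0],[1,0,0],[1,0,0],[1,0,0],[1,0,0],[1,0,0],[1,0,0],[0,0,0],[0,0,0]], grip=[-1,-1,-1,-1,-1,-1,-1,-1,-1,-1,-1,-1,-1,-1,-1,-1,-1,-1])

```text
time: 16.85
tool_pos: [0.5416, 0.0582, 0.2421]
tool_rot: [0.533, 0.459, 0.544, -0.457]
force: [0.3, 0.4, -0.1]
width: 0.0943
```

Run:
```python
from h import *
to(st(0,-.1,.22),1.26); print(env.state()['force'])
```

```text
tcp [0.5416 0.0582 0.2421] jaw deg 9.25 tilt [-0.01   0.011 -1.   ] w 0.0943 t 16.85
 shift/250mm [0.077 0.254 0.712]
 rot/5deg [ 1.597 -0.139  0.101] after-turn shift/250 [0.089 0.349 0.669]
[ 0.33530309  0.40825766 -0.05984237]
```

Call:
drive_tool(travel=[[0,0,0],[0,0,0],[0.01,0.042,0.08],[0.01,0.042,0.08],[0.01,0.042,0.08],[0.01,0.042,0.08],[0.01,0.042,0.08],[0.01,0.042,0.08],[0.01,0.03,0.06],[0.01,0.01,0.03],[0,0,0],[0,0,0]], delta_rot=[[0.8,-0.07,0.05],[0.7,-0.07,0.05],[0,0,0],[0,0,0],[0,0,0],[0,0,0],[0,0,0],[0,0,0],[0,0,0],[0,0,0],[0,0,0],[0,0,0]], grip=[-1,-1,-1,-1,-1,-1,-1,-1,-1,-1,-1,-1])

```text
time: 18.35
tool_pos: [0.6241, -0.0934, 0.219]
tool_rot: [0.508, 0.49, 0.51, -0.491]
force: [0.4, 1.2, -0.5]
width: 0.0942
```

Run:
```python
from h import *
to(st(0,-.1,.2),1.26); print(env.state()['force'])
p,M=wpose()
crop('wrist',0,0,512,384,1.5,'w5')
for y in(0,-.1,-.2): print(*[(wproj(st(0,y,z),p,M)*1.5).round(0) for z in (.152,.108)])
```

```text
tcp [ 0.6241 -0.0934  0.219 ] jaw deg 2.09 tilt [-0.002  0.    -1.   ] w 0.0942 t 18.35
 shift/250mm [0.076 0.032 0.055]
 rot/5deg [ 0.165 -0.001  0.027] after-turn shift/250 [0.076 0.033 0.055]
[ 0.38912911  1.1608845  -0.49124532]
[402. 157.] [400. 157.]
[398. 329.] [396. 305.]
[394. 461.] [393. 426.]
```

View pics/w5.png

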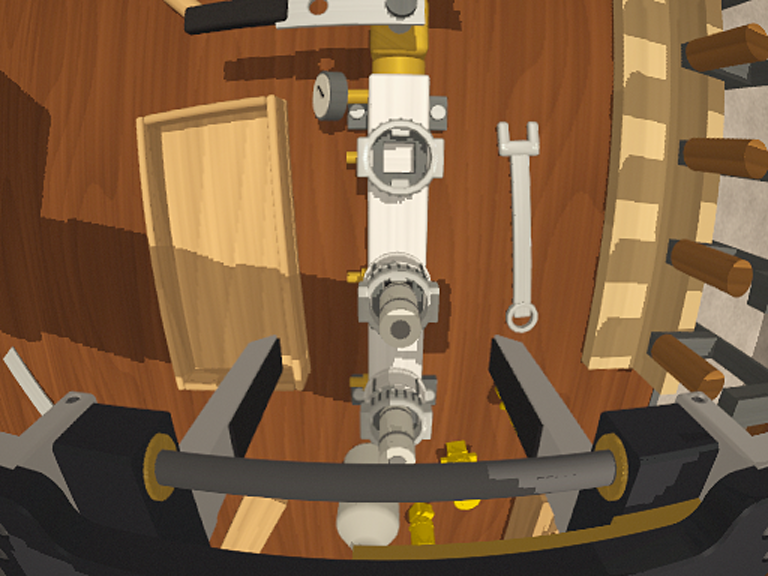

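Wrist view: the lever points to -x, head 3 is empty at (400,157), and cart 2's top at (400,328) agrees with the predicted (398,329). I align over head 2.

Call:
drive_tool(travel=[[0.05,0.03,0.05],[0.05,0,0],[0,0,0],[0,0,0]], delta_rot=[[0.16,0,0.027],[0,0,0],[0,0,0],[0,0,0]], grip=[-1,-1,-1,-1])

```text
time: 18.9
tool_pos: [0.6324, -0.1056, 0.1919]
tool_rot: [0.505, 0.494, 0.506, -0.494]
force: [0.2, -1.0, -0.6]
width: 0.0941
```

```bash
sed -i 's/^O=.*/O=np.array([.631,-.007]);YAW=.022/' h.py
python3 - <<'E'
from h import *
to(st(0,-.1,.082),1.26); print(env.state()['force'])
E
```

```text
tcp [ 0.6324 -0.1056  0.1919] jaw deg 1.29 tilt [-0.  0. -1.] w 0.0941 t 18.9
 shift/250mm [0.44  0.003 0.006]
 rot/5deg [ 0.007 -0.003  0.004] after-turn shift/250 [0.44  0.003 0.005]
[ 0.15665048 -0.95783061 -0.63603892]
```

Call:
drive_tool(travel=[[0.06,0.003,0.005],[0.09,0,0],[0.1,0,0],[0.09,0,0],[0.05,0,0],[0,0,0],[0,0,0]], delta_rot=[[0,0,0],[0,0,0],[0,0,0],[0,0,0],[0,0,0],[0,0,0],[0,0,0]], grip=[-1,-1,-1,-1,-1,-1,-1])

```text
time: 19.77
tool_pos: [0.6331, -0.1066, 0.0895]
tool_rot: [0.506, 0.494, 0.506, -0.494]
force: [0.1, 0.7, 0.1]
width: 0.0938
```

Run:
```python
from h import *
to(st(0,-.1,.082),1.26); print(env.state()['force'])
```

```text
tcp [ 0.6331 -0.1066  0.0895] jaw deg 1.33 tilt [ 0.001  0.    -1.   ] w 0.0938 t 19.77
 shift/250mm [0.03  0.    0.001]
 rot/5deg [ 0.014 -0.    -0.007] after-turn shift/250 [0.03  0.    0.001]
[0.05518518 0.7291233  0.09005026]
```

Call:
drive_tool(travel=[[0.025,0,0],[0,0,0],[0,0,0],[0,0,0],[0,0,0],[0,0,0],[0,0,0]], delta_rot=[[0,0,0],[0,0,0],[0,0,0],[0,0,0],[0,0,0],[0,0,0],[0,0,0]], grip=[-1,1,1,1,1,1,1], force=15)

```text
time: 20.65
tool_pos: [0.6333, -0.1068, 0.0848]
tool_rot: [0.506, 0.495, 0.505, -0.494]
force: [-0.9, 0.4, 0.4]
width: 0.0557
```

Run:
```python
from h import *
to(st(0,-.1,.082),1.26); print(env.state()['force'],env.state()['moment'])
```

```text
tcp [ 0.6333 -0.1068  0.0848] jaw deg 1.34 tilt [ 0.002 -0.    -1.   ] w 0.0557 t 20.65
 shift/250mm [ 0.011 -0.001  0.001]
 rot/5deg [ 0.016  0.006 -0.023] after-turn shift/250 [ 0.011 -0.001  0.001]
[-0.90388051  0.35615913  0.42756054] [ 0.00606301 -0.06522527  0.00777713]
```

Call:
drive_tool(travel=[[0,0,0],[0,0,0],[-0.02,0,0],[-0.02,0,0],[0,0,0]], delta_rot=[[0,0,0],[0,0,0],[0,0,0],[0,0,0],[0,0,0]], grip=[1,1,1,1,1], force=50)

```text
time: 21.28
tool_pos: [0.6333, -0.1067, 0.0935]
tool_rot: [0.506, 0.494, 0.505, -0.494]
force: [4.7, -1.6, -11.0]
width: 0.0557
```

Call:
drive_tool(travel=[[-0.005,0,0],[0,0,0],[0,0,0],[0,0,0]], delta_rot=[[0,0,0],[-0.5,0,0],[-1,0,0],[-1,0,0]], grip=[1,1,1,1])

```text
time: 21.78
tool_pos: [0.6331, -0.1067, 0.0927]
tool_rot: [0.558, 0.435, 0.558, -0.435]
force: [4.5, -0.7, -10.3]
width: 0.0553
```

Run:
```python
from h import *
to(st(0,-.1,.094),61.3); print(env.state()['force'],env.state()['moment'])
```

```text
tcp [ 0.6331 -0.1067  0.0927] jaw deg 14.15 tilt [ 0.  0. -1.] w 0.0553 t 21.77
 shift/250mm [-0.005  0.     0.001]
 rot/5deg [-9.431e+00  0.000e+00 -4.000e-03] after-turn shift/250 [-0.005 -0.001  0.001]
[  4.52714294  -0.72740636 -10.26102186] [-0.2120751  -0.95550952 -0.07386628]
```

Call:
drive_tool(travel=[[-0.005,0,0],[-0.003,0,0],[-0.003,0,0],[-0.003,0,0],[-0.003,0,0],[-0.002,0,0],[0,0,0]], delta_rot=[[-1,0,0],[-1,0,0],[-1,0,0],[-1,0,0],[-1,0,0],[-1,0,0],[-0.5,0,0]], grip=[1,1,1,1,1,1,1])

```text
time: 22.65
tool_pos: [0.6327, -0.1069, 0.0939]
tool_rot: [0.659, 0.255, 0.66, -0.255]
force: [4.6, -1.5, -11.0]
width: 0.0556
```

Run:
```python
from h import *
to(st(0,-.1,.094),61.3); print(env.state()['force'],env.state()['moment'])
```

```text
tcp [ 0.6327 -0.1069  0.0939] jaw deg 47.72 tilt [-0.002  0.001 -1.   ] w 0.0556 t 22.65
 shift/250mm [-0.001  0.001  0.002]
 rot/5deg [-2.717e+00 -2.500e-02  1.000e-03] after-turn shift/250 [-0.001  0.001  0.002]
[  4.55365796  -1.53492039 -11.01162468] [-0.11695201 -1.05987692 -0.01328974]
```

Call:
drive_tool(travel=[[-0.002,0,0],[-0.002,0,0],[-0.002,0,0],[0,0,0],[0,0,0]], delta_rot=[[-1,0,0],[-1,0,0],[-0.8,0,0],[-0.4,0,0],[0,0,0]], grip=[1,1,1,1,1])

```text
time: 23.28
tool_pos: [0.6326, -0.107, 0.0932]
tool_rot: [0.688, 0.16, 0.69, -0.159]
force: [4.8, -0.6, -11.1]
width: 0.0554
```

Run:
```python
from h import *
to(st(0,-.1,.094),61.3); print(env.state()['force'],env.state()['moment'])
```

```text
tcp [ 0.6326 -0.107   0.0932] jaw deg 63.95 tilt [-0.003  0.003 -1.   ] w 0.0554 t 23.27
 shift/250mm [-0.003  0.001  0.002]
 rot/5deg [ 0.53  -0.043 -0.017] after-turn shift/250 [-0.003  0.001  0.002]
[  4.82715537  -0.58920864 -11.0670131 ] [-0.02611338 -1.07067087 -1.99408767]
```

Call:
drive_tool(travel=[[0.012,0,0],[0.016,0,0],[0,0,0],[0,0,0],[0,0,0],[0,0,0],[0,0,0]], delta_rot=[[0.3,0,0],[0,0,0],[0,0,0],[0,0,0],[0,0,0],[0,0,0],[0,0,0]], grip=[1,1,1,-1,-1,-1,-1])

```text
time: 24.15
tool_pos: [0.6331, -0.107, 0.0885]
tool_rot: [0.686, 0.169, 0.687, -0.168]
force: [0.7, 0.7, 0.8]
width: 0.0914
```

Run:
```python
from h import *
to(st(0,-.1,.17),61.3); print(env.state()['force'],env.state()['moment'])
```

```text
tcp [ 0.6331 -0.107   0.0885] jaw deg 62.44 tilt [-0.001  0.001 -1.   ] w 0.0914 t 24.15
 shift/250mm [-0.326  0.001  0.   ]
 rot/5deg [ 0.228 -0.014 -0.011] after-turn shift/250 [-0.326  0.     0.   ]
[0.68987213 0.65814757 0.83785468] [-0.00253308 -0.06531451  0.02573643]
```

Call:
drive_tool(travel=[[-0.05,0,0],[-0.05,0,0],[0,0,0],[0,0,0],[0,0,0],[0,0,0],[0,0,0],[0,0,0],[0,0,0],[0,0,0]], delta_rot=[[0,0,0],[0,0,0],[0,0,0],[0,0,0],[0,0,0],[0,0,0],[0,0,0],[0,0,0],[0,0,0],[0,0,0]], grip=[-1,-1,-1,1,1,1,1,1,1,1], force=20)

```text
time: 25.4
tool_pos: [0.633, -0.107, 0.1152]
tool_rot: [0.686, 0.169, 0.687, -0.168]
force: [0.8, -0.0, -0.3]
width: 0.0276
```

Run:
```python
from h import *
to(st(0,-.1,.21),61.3); print(env.state()['force'],env.state()['moment'])
crop('wrist',150,120,380,290,3.3,'w6')
```

```text
tcp [ 0.633  -0.107   0.1152] jaw deg 62.45 tilt [-0.001  0.001 -1.   ] w 0.0276 t 25.4
 shift/250mm [-0.379  0.001  0.   ]
 rot/5deg [ 0.23  -0.016 -0.01 ] after-turn shift/250 [-0.379  0.001  0.001]
[ 0.78493516 -0.01608972 -0.29791219] [0.04874149 0.00167082 0.01124148]
```

View pics/w6.png

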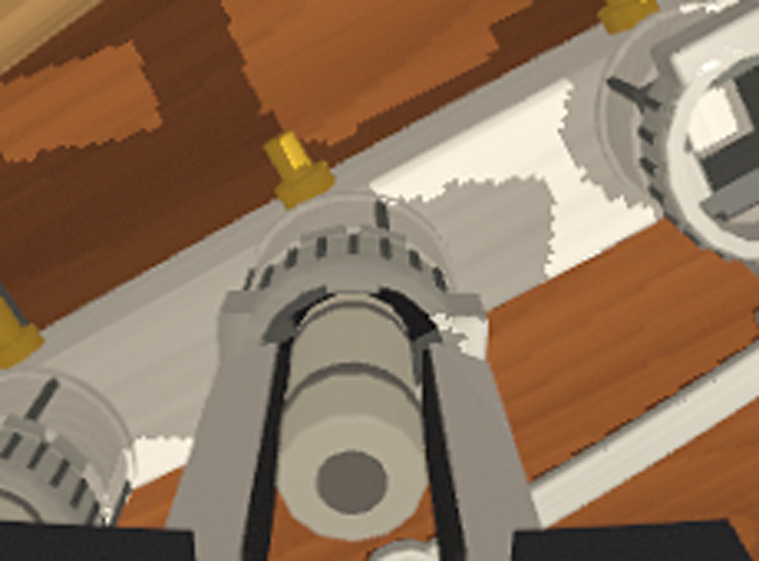

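The fingers are on the cartridge, and the collar lugs at (235,320) and (470,320) are in line with the jaws, so the collar is open. Lift.

Call:
drive_tool(travel=[[0,0,0],[-0.02,0,0],[-0.04,0,0],[-0.06,0,0],[-0.08,0,0],[-0.08,0,0],[-0.08,0,0],[0,0,0]], delta_rot=[[0,0,0],[0,0,0],[0,0,0],[0,0,0],[0,0,0],[0,0,0],[0,0,0],[0,0,0]], grip=[1,1,1,1,1,1,1,1], force=30)

```text
time: 26.45
tool_pos: [0.6335, -0.1072, 0.2138]
tool_rot: [0.688, 0.169, 0.686, -0.168]
force: [0.0, 1.1, -0.9]
width: 0.0253
```

Run:
```python
from h import *
to([.48,-.10,.21],61.3); print(env.state()['force'],env.state()['moment'])
im=viewer.grab_frame('side')[:,:,::-1]; tp=viewer.grab_frame('top')[:,:,::-1]
a=cv2.resize(im[130:290,190:340],(450,480),interpolation=cv2.INTER_CUBIC); b=cv2.resize(tp[110:260,190:320],(350,404),interpolation=cv2.INTER_CUBIC)
b=cv2.copyMakeBorder(b,0,76,0,0,cv2.BORDER_CONSTANT); cv2.imwrite('pics/m7.png',np.hstack([a,b]))
```

```text
tcp [ 0.6335 -0.1072  0.2138] jaw deg 62.45 tilt [ 0.003  0.    -1.   ] w 0.0253 t 26.45
 shift/250mm [ 0.013 -0.258 -0.558]
 rot/5deg [ 0.23   0.03  -0.022] after-turn shift/250 [ 0.015 -0.269 -0.552]
[ 0.02478621  1.07257851 -0.85096434] [ 0.00022338  0.03504844 -0.01323576]
```

View pics/m7.png

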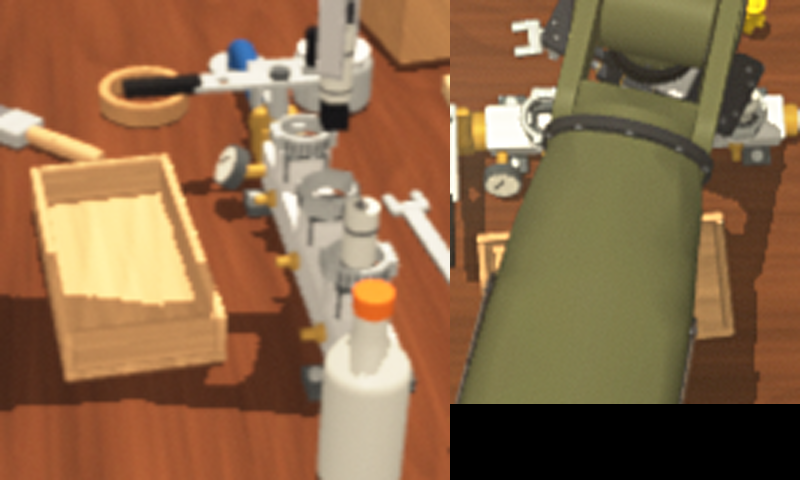

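Run:
```python
from h import *
q=np.array([back('side',(u/3+190,v/3+130),.045) for u,v in((33,170),(163,155),(224,320),(65,343))]); print(q.round(3),q.mean(0))
to([.48,-.10,.21],61.3)
```

```text
[[ 0.389  0.049  0.045]
 [ 0.512  0.062  0.045]
 [ 0.535 -0.198  0.045]
 [ 0.409 -0.212  0.045]] [ 0.46114028 -0.07480479  0.045     ]
tcp [ 0.6328 -0.1071  0.2114] jaw deg 62.45 tilt [-0.     0.001 -1.   ] w 0.0256 t 26.55
 shift/250mm [ 0.006 -0.258 -0.555]
 rot/5deg [ 0.23  -0.007 -0.012] after-turn shift/250 [ 0.006 -0.269 -0.55 ]
```

Call:
drive_tool(travel=[[0,-0.012,-0.06],[0,-0.014,-0.09],[0,-0.014,-0.1],[0,-0.014,-0.1],[0,-0.014,-0.1],[0,-0.014,-0.09],[0,-0.012,-0.06],[0,0,-0.02],[0,0,0],[0,0,0]], delta_rot=[[0,0,0],[0,0,0],[0,0,0],[0,0,0],[0,0,0],[0,0,0],[0,0,0],[0,0,0],[0,0,0],[0,0,0]], grip=[1,1,1,1,1,1,1,1,1,1])

```text
time: 27.8
tool_pos: [0.4772, -0.0543, 0.2036]
tool_rot: [0.682, 0.169, 0.691, -0.168]
force: [-0.2, -0.4, -0.9]
width: 0.0257
```

Run:
```python
from h import *
to([.465,-.05,.07],61.3); print(env.state()['force'])
p,M=wpose()
C=np.array([.461,-.075]); 
im=cv2.resize(viewer.grab_frame('wrist')[:,:,::-1],None,fx=1.5,fy=1.5)
for i,a in enumerate([(-.065,-.13),(.065,-.13),(.065,.13),(-.065,.13)]):
    t=.085; q=C+np.array([[np.cos(t),-np.sin(t)],[np.sin(t),np.cos(t)]])@a
    u=wproj([*q,.045],p,M)*1.5; print(u.round(0)); cv2.circle(im,tuple(int(v) for v in u),4,(0,0,255),1)
cv2.imwrite('pics/w8.png',im)
```

```text
tcp [ 0.4772 -0.0543  0.2036] jaw deg 62.43 tilt [-0.013  0.004 -1.   ] w 0.0257 t 27.8
 shift/250mm [ 0.535 -0.006 -0.044]
 rot/5deg [ 0.227 -0.151  0.031] after-turn shift/250 [ 0.534 -0.009 -0.051]
[-0.22818448 -0.41282661 -0.90241263]
[183. 283.]
[272. 401.]
[532. 247.]
[450. 104.]
```

View pics/w8.png

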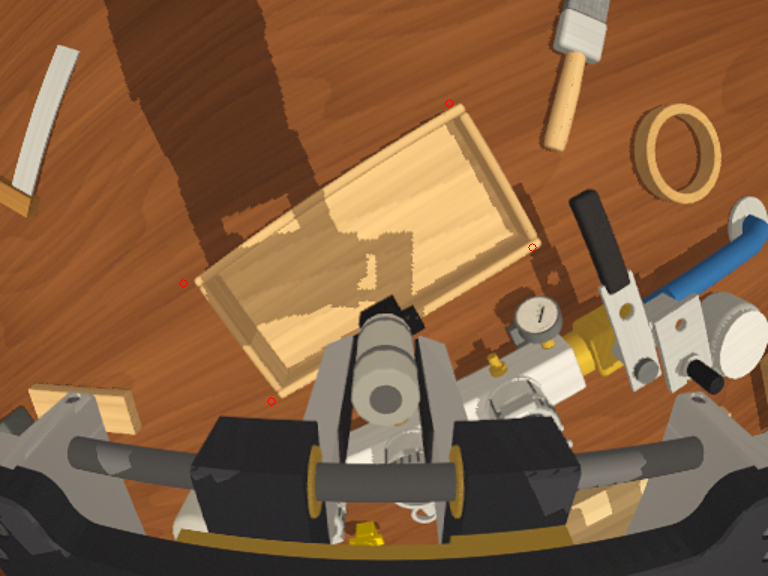

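Wrist view: the tray rim corners are at (197,280), (283,396), (538,240) and (462,107), so the tray has been knocked roughly 2 cm. I'm re-measuring.

Run:
```python
from h import *
p,M=wpose()
q=np.array([wback(np.array(a)/1.5,.045,p,M) for a in((197,280),(283,396),(538,240),(462,107))]); print(q.round(3),q.mean(0))
d=q[2]-q[1]; print(np.linalg.norm(d),np.linalg.norm(q[1]-q[0]),-np.arctan2(d[0],d[1]))
for T in([.468,-.03,.065],[.468,-.03,.2]): to(T)
```

```text
[[ 0.411 -0.197  0.045]
 [ 0.537 -0.187  0.045]
 [ 0.511  0.067  0.045]
 [ 0.391  0.057  0.045]] [ 0.46263575 -0.06505683  0.045     ]
0.25463798028007695 0.12590709549903736 0.09933485341735372
tcp [ 0.4772 -0.0542  0.2035] jaw deg 62.44 tilt [-0.013  0.004 -1.   ] w 0.0253 t 27.85
 shift/250mm [ 0.555  0.07  -0.07 ]
tcp [ 0.4772 -0.0542  0.2035] jaw deg 62.44 tilt [-0.013  0.004 -1.   ] w 0.0253 t 27.85
 shift/250mm [ 0.015  0.069 -0.077]
```

Call:
drive_tool(travel=[[0,0.03,-0.03],[0,0.03,-0.03],[0.08,0,0],[0.12,0,0],[0.12,0,0],[0.1,0,0],[0.03,0,0],[0,0,0],[0,0,0]], delta_rot=[[0,-0.15,0.03],[0,0,0],[0,0,0],[0,0,0],[0,0,0],[0,0,0],[0,0,0],[0,0,0],[0,0,0]], grip=[1,1,1,1,1,1,1,1,1])

```text
time: 28.98
tool_pos: [0.4713, -0.0291, 0.0902]
tool_rot: [0.689, 0.168, 0.685, -0.167]
force: [-0.2, 0.6, -0.6]
width: 0.0259
```

Run:
```python
from h import *
to([.466,-.03,.058],61.3); print(env.state()['force'])
```

```text
tcp [ 0.4713 -0.0291  0.0902] jaw deg 62.57 tilt [ 0.005 -0.    -1.   ] w 0.0259 t 28.98
 shift/250mm [ 0.129 -0.013 -0.018]
 rot/5deg [ 0.254  0.05  -0.023] after-turn shift/250 [ 0.129 -0.013 -0.017]
[-0.20678275  0.60909749 -0.60407138]
```

Call:
drive_tool(travel=[[0.04,0,-0.01],[0.05,0,0],[0.025,0,0],[0.01,0,0],[0,0,0]], delta_rot=[[0,0.05,0],[0,0,0],[0,0,0],[0,0,0],[0,0,0]], grip=[1,1,1,1,1])

```text
time: 29.6
tool_pos: [0.4694, -0.0279, 0.0576]
tool_rot: [0.687, 0.168, 0.686, -0.167]
force: [-0.4, -0.2, 0.2]
width: 0.0258
```

Call:
drive_tool(travel=[[0,0,0],[0,0,0],[0,0,0],[0,0,0],[-0.08,0,0],[-0.12,0,0],[-0.15,0,0],[-0.15,0,0],[-0.1,0,0],[0,0,0]], delta_rot=[[0,0,0],[0,0,0],[0,0,0],[0,0,0],[0,0,0],[0,0,0],[0,0,0],[0,0,0],[0,0,0],[0,0,0]], grip=[0.2,0.2,0.2,0.2,0.2,0.2,0.2,-1,-1,-1])

```text
time: 30.85
tool_pos: [0.469, -0.0281, 0.2128]
tool_rot: [0.688, 0.168, 0.686, -0.167]
force: [0.2, -0.7, -0.0]
width: 0.0644
```

Run:
```python
from h import *
to(st(0,-.2,.21),1.26)
```

```text
tcp [ 0.469  -0.0281  0.2128] jaw deg 62.56 tilt [ 0.003  0.002 -1.   ] w 0.0644 t 30.85
 shift/250mm [ 0.012 -0.328  0.92 ]
 rot/5deg [ 1.226e+01  2.000e-03 -3.900e-02] after-turn shift/250 [0.011 0.65  0.73 ]
```

Call:
drive_tool(travel=[[-0.02,0,0],[0,0,0],[0,0,0],[0,0,0],[0,0,0],[0,0,0],[0,0,0],[0,0,0],[0,0,0],[0,0,0],[0,0,0],[0,0,0],[0,0,0]], delta_rot=[[1,0,0],[1,0,0],[1,0,0],[1,0,0],[1,0,0],[1,0,0],[1,0,0],[1,0,0],[1,0,0],[1,0,0],[0.9,0,0],[0,0,0],[0,0,0]], grip=[-1,-1,-1,-1,-1,-1,-1,-1,-1,-1,-1,-1,-1])

```text
time: 32.48
tool_pos: [0.4638, -0.0275, 0.2006]
tool_rot: [0.521, 0.468, 0.533, -0.474]
force: [0.2, -0.2, 0.8]
width: 0.0939
```

Run:
```python
from h import *
to(st(0,-.2,.21),1.26)
```

```text
tcp [ 0.4638 -0.0275  0.2006] jaw deg 6.4 tilt [-0.019  0.005 -1.   ] w 0.0939 t 32.48
 shift/250mm [-0.054  0.601  0.79 ]
 rot/5deg [ 1.027 -0.066  0.209] after-turn shift/250 [-0.038  0.671  0.733]
```

Call:
drive_tool(travel=[[-0.03,0,0],[-0.02,0.06,0.07],[0,0.08,0.09],[0,0.08,0.09],[0,0.08,0.09],[0,0.08,0.09],[0,0.08,0.09],[0,0.07,0.08],[0,0.05,0.05],[0,0.02,0.02],[0,0,0],[0,0,0]], delta_rot=[[1,-0.07,0.2],[0,0,0],[0,0,0],[0,0,0],[0,0,0],[0,0,0],[0,0,0],[0,0,0],[0,0,0],[0,0,0],[0,0,0],[0,0,0]], grip=[-1,-1,-1,-1,-1,-1,-1,-1,-1,-1,-1,-1])

```text
time: 33.98
tool_pos: [0.6222, -0.1949, 0.2082]
tool_rot: [0.508, 0.489, 0.511, -0.491]
force: [-0.1, 0.5, 0.1]
width: 0.094
```

Run:
```python
from h import *
to(st(0,-.2,.19),1.26)
```

```text
tcp [ 0.6222 -0.1949  0.2082] jaw deg 2.22 tilt [-0.005  0.001 -1.   ] w 0.094 t 33.98
 shift/250mm [0.072 0.051 0.05 ]
 rot/5deg [ 0.192 -0.015  0.056] after-turn shift/250 [0.073 0.052 0.049]
```

Call:
drive_tool(travel=[[0,0.045,0.045],[0.06,0,0],[0,0,0],[0,0,0]], delta_rot=[[0.19,-0.01,0.056],[0,0,0],[0,0,0],[0,0,0]], grip=[-1,-1,-1,-1])

```text
time: 34.48
tool_pos: [0.6329, -0.2039, 0.1925]
tool_rot: [0.506, 0.494, 0.506, -0.494]
force: [-0.4, 0.0, 1.3]
width: 0.0938
```

Run:
```python
from h import *
to(st(0,-.2,.084),1.26)
p,M=wpose()
crop('wrist',150,150,380,320,3.3,'w9')
for y in(-.1,-.2): print(*[((wproj(st(0,y,z),p,M)-150)*3.3).round(0) for z in (.152,.108)])
```

```text
tcp [ 0.6329 -0.2039  0.1925] jaw deg 1.4 tilt [-0.     0.001 -1.   ] w 0.0938 t 34.48
 shift/250mm [0.434 0.01  0.013]
 rot/5deg [ 0.027 -0.008  0.002] after-turn shift/250 [0.434 0.01  0.013]
[ 363. -197.] [ 361. -189.]
[361. 229.] [360. 171.]
```

View pics/w9.png

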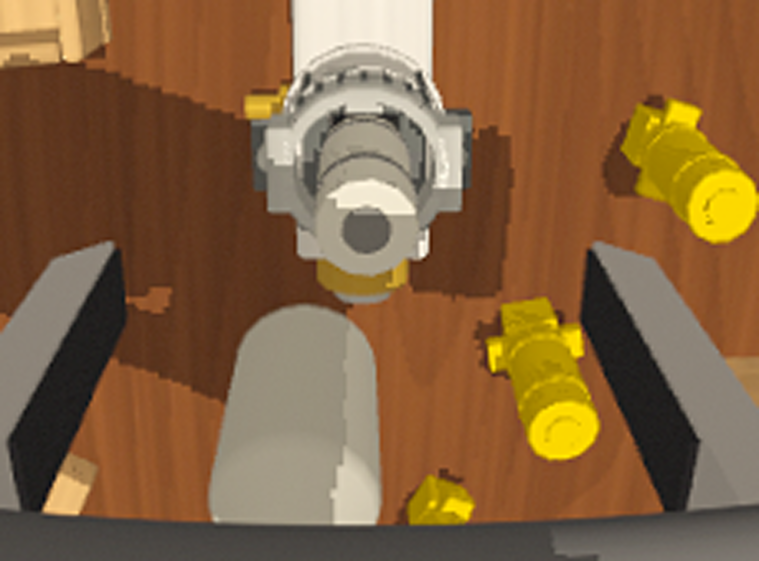

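Crop: cart 1's top is at (367,231) against the predicted (361,229), so x is about 1.2 mm more. Nothing lies in the fingers' way.

Call:
drive_tool(travel=[[0.06,0.012,0.01],[0.09,0,0],[0.1,0,0],[0.09,0,0],[0.06,0,0],[0,0,0],[0,0,0]], delta_rot=[[0,0,0],[0,0,0],[0,0,0],[0,0,0],[0,0,0],[0,0,0],[0,0,0]], grip=[-1,-1,-1,-1,-1,-1,-1])

```text
time: 35.4
tool_pos: [0.6359, -0.2063, 0.0863]
tool_rot: [0.506, 0.494, 0.507, -0.494]
force: [-0.1, 0.3, 0.3]
width: 0.0939
```

Run:
```python
from h import *
to(st(0.001,-.2,.084),1.26)
```

```text
tcp [ 0.6359 -0.2063  0.0863] jaw deg 1.43 tilt [-0.001  0.001 -1.   ] w 0.0939 t 35.4
 shift/250mm [0.009 0.002 0.003]
 rot/5deg [ 0.034 -0.01   0.008] after-turn shift/250 [0.009 0.002 0.003]
```

Call:
drive_tool(travel=[[0.008,0.002,0.003],[0,0,0],[0,0,0],[0,0,0],[0,0,0],[0,0,0],[0,0,0]], delta_rot=[[0,0,0],[0,0,0],[0,0,0],[0,0,0],[0,0,0],[0,0,0],[0,0,0]], grip=[-1,1,1,1,1,1,1], force=15)

```text
time: 36.28
tool_pos: [0.6362, -0.2074, 0.0863]
tool_rot: [0.506, 0.494, 0.506, -0.494]
force: [2.0, -0.1, -1.2]
width: 0.0559
```

Run:
```python
from h import *
to(st(0.001,-.2,.084),1.26); print(env.state()['force'],env.state()['moment'])
```

```text
tcp [ 0.6362 -0.2074  0.0863] jaw deg 1.42 tilt [-0.001  0.    -1.   ] w 0.0559 t 36.27
 shift/250mm [ 0.009  0.001 -0.002]
 rot/5deg [ 0.033 -0.001  0.008] after-turn shift/250 [ 0.009  0.001 -0.002]
[ 2.01517196 -0.0760292  -1.19200582] [-0.02658086 -0.35382581  0.03002909]
```

Gripped (55.9 mm) with low side force. Lift.

Call:
drive_tool(travel=[[0,0,0],[0,0,0],[-0.02,0,0],[-0.02,0,0],[-0.004,0,0],[0,0,0]], delta_rot=[[0,0,0],[0,0,0],[0,0,0],[0,0,0],[0,0,0],[0,0,0]], grip=[1,1,1,1,1,1], force=50)

```text
time: 37.02
tool_pos: [0.6362, -0.2074, 0.0954]
tool_rot: [0.506, 0.493, 0.507, -0.494]
force: [5.5, -2.0, -11.1]
width: 0.0552
```

Call:
drive_tool(travel=[[-0.002,0,0],[-0.003,0,0],[-0.003,0,0],[-0.003,0,0],[-0.003,0,0],[-0.003,0,0],[-0.003,0,0],[-0.002,0,0],[0,0,0]], delta_rot=[[-0.5,0,0],[-1,0,0],[-1,0,0],[-1,0,0],[-1,0,0],[-1,0,0],[-1,0,0],[-1,0,0],[-0.5,0,0]], grip=[1,1,1,1,1,1,1,1,1])

```text
time: 38.15
tool_pos: [0.6361, -0.2073, 0.0956]
tool_rot: [0.646, 0.284, 0.649, -0.284]
force: [4.7, -1.7, -12.2]
width: 0.0554
```

Run:
```python
from h import *
to(st(0.001,-.2,.095),61.3); print(env.state()['force'],env.state()['moment'])
```

```text
tcp [ 0.6361 -0.2073  0.0956] jaw deg 42.67 tilt [-0.004  0.002 -1.   ] w 0.0554 t 38.15
 shift/250mm [ 0.002  0.002 -0.   ]
 rot/5deg [-3.725 -0.048  0.006] after-turn shift/250 [0.002 0.002 0.   ]
[  4.67570261  -1.69878267 -12.24506616] [-0.41782572 -1.12858086 -0.02545984]
```

Call:
drive_tool(travel=[[-0.001,0,0],[-0.002,0,0],[-0.002,0,0],[-0.001,0,0],[0,0,0],[0,0,0]], delta_rot=[[-1,0,0],[-1,0,0],[-1,0,0],[-0.8,0,0],[-0.4,0,0],[0,0,0]], grip=[1,1,1,1,1,1])

```text
time: 38.9
tool_pos: [0.6361, -0.2073, 0.0938]
tool_rot: [0.687, 0.159, 0.691, -0.157]
force: [4.8, -1.5, -10.5]
width: 0.0555
```

Run:
```python
from h import *
to(st(0.001,-.2,.095),61.3); print(env.state()['force'],env.state()['moment'])
```

```text
tcp [ 0.6361 -0.2073  0.0938] jaw deg 64.12 tilt [-0.004  0.004 -1.   ] w 0.0555 t 38.9
 shift/250mm [-0.005  0.002  0.   ]
 rot/5deg [ 0.563 -0.067 -0.021] after-turn shift/250 [-0.005  0.002  0.   ]
[  4.7966881   -1.46881547 -10.52519548] [-0.33932206 -1.05679785 -2.04727856]
```

At the stop again (2 N m). Lower, release, rise to the cartridge and grip.

Call:
drive_tool(travel=[[0.012,0,0],[0.014,0,0],[0,0,0],[0,0,0],[0,0,0],[0,0,0],[0,0,0]], delta_rot=[[0.3,0,0],[0,0,0],[0,0,0],[0,0,0],[0,0,0],[0,0,0],[0,0,0]], grip=[1,1,1,-1,-1,-1,-1])

```text
time: 39.78
tool_pos: [0.6364, -0.2073, 0.0891]
tool_rot: [0.686, 0.169, 0.688, -0.167]
force: [-0.0, -0.2, -0.4]
width: 0.0918
```

Call:
drive_tool(travel=[[-0.05,0,0],[-0.045,0,0],[0,0,0],[0,0,0],[0,0,0],[0,0,0],[0,0,0],[0,0,0],[0,0,0],[0,0,0],[0,0,0],[0,0,0]], delta_rot=[[0,0,0],[0,0,0],[0,0,0],[0,0,0],[0,0,0],[0,0,0],[0,0,0],[0,0,0],[0,0,0],[0,0,0],[0,0,0],[0,0,0]], grip=[-1,-1,-1,1,1,1,1,1,1,1,1,1], force=20)

```text
time: 41.28
tool_pos: [0.6364, -0.2074, 0.1145]
tool_rot: [0.686, 0.169, 0.688, -0.167]
force: [1.5, -0.1, 0.1]
width: 0.0255
```

Run:
```python
from h import *
to(st(0.001,-.2,.22),61.3); print(env.state()['force'],env.state()['moment'])
```

```text
tcp [ 0.6364 -0.2074  0.1145] jaw deg 62.58 tilt [-0.003  0.003 -1.   ] w 0.0255 t 41.27
 shift/250mm [-0.422  0.003 -0.003]
 rot/5deg [ 0.256 -0.051 -0.018] after-turn shift/250 [-0.422  0.002 -0.001]
[ 1.52416326 -0.07397845  0.08634712] [-0.06497733 -0.01341767 -0.04145435]
```

Call:
drive_tool(travel=[[0,0,0],[-0.02,0,0],[-0.04,0,0],[-0.06,0,0],[-0.08,0,0],[-0.08,0,0],[-0.08,0,0],[-0.02,0,0],[0,0,0]], delta_rot=[[0,0,0],[0,0,0],[0,0,0],[0,0,0],[0,0,0],[0,0,0],[0,0,0],[0,0,0],[0,0,0]], grip=[1,1,1,1,1,1,1,1,1], force=30)

```text
time: 42.4
tool_pos: [0.6369, -0.2079, 0.2182]
tool_rot: [0.687, 0.168, 0.687, -0.167]
force: [0.5, -0.6, -0.6]
width: 0.0255
```

Run:
```python
from h import *
to([.472,-.12,.215],61.3); print(env.state()['force'])
```

```text
tcp [ 0.6369 -0.2079  0.2182] jaw deg 62.59 tilt [ 0.     0.002 -1.   ] w 0.0255 t 42.4
 shift/250mm [ 0.013  0.008 -0.747]
 rot/5deg [ 0.257 -0.009 -0.023] after-turn shift/250 [ 0.013 -0.009 -0.747]
[ 0.52506583 -0.59994643 -0.60071305]
```

Call:
drive_tool(travel=[[0,0,-0.06],[0,0,-0.09],[0,0,-0.1],[0,0,-0.1],[0,0,-0.1],[0,0,-0.1],[0,0,-0.09],[0,0,-0.05],[0,0,0],[0,0,0]], delta_rot=[[0,0,0],[0,0,0],[0,0,0],[0,0,0],[0,0,0],[0,0,0],[0,0,0],[0,0,0],[0,0,0],[0,0,0]], grip=[1,1,1,1,1,1,1,1,1,1])

```text
time: 43.65
tool_pos: [0.4772, -0.1255, 0.2122]
tool_rot: [0.684, 0.169, 0.69, -0.167]
force: [-0.1, -0.1, 0.1]
width: 0.0254
```

Run:
```python
from h import *
to([.475,-.125,.2],61.3); print(env.state()['force'])
crop('wrist',0,0,512,384,1.5,'w10')
```

```text
tcp [ 0.4772 -0.1255  0.2122] jaw deg 62.57 tilt [-0.008  0.005 -1.   ] w 0.0254 t 43.65
 shift/250mm [ 0.049 -0.002 -0.008]
 rot/5deg [ 0.254 -0.115 -0.009] after-turn shift/250 [ 0.049 -0.002 -0.009]
[-0.06911571 -0.11942045  0.06315364]
```

View pics/w10.png

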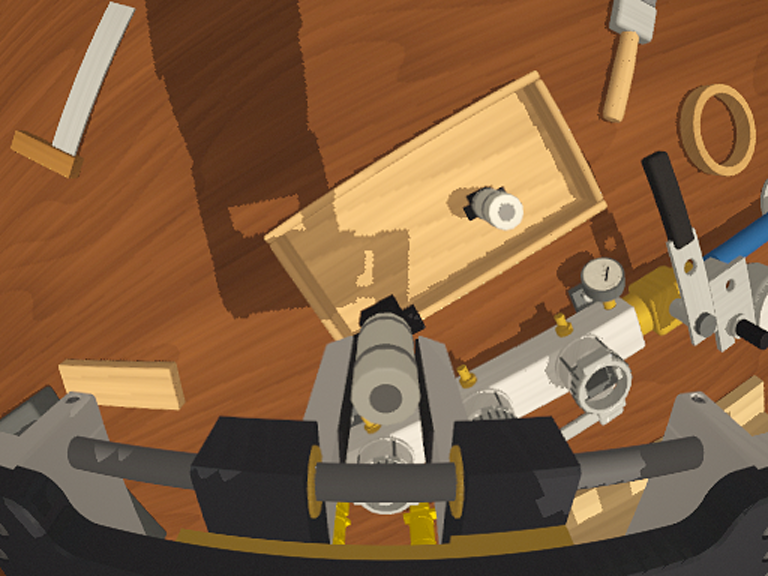

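Cart 2 is standing in the tray at (500,208). Tray rim corners are at (265,237), (340,338), (605,205) and (537,72).

Run:
```python
from h import *
p,M=wpose()
q=np.array([wback(np.array(a)/1.5,.045,p,M) for a in((265,237),(340,338),(605,205),(537,72))]); print(q.round(3),q.mean(0))
to([.470,-.12,.2]); to([.470,-.12,.0575])
```

```text
[[ 0.41  -0.199  0.045]
 [ 0.515 -0.187  0.045]
 [ 0.514  0.066  0.045]
 [ 0.39   0.057  0.045]] [ 0.45737775 -0.06552295  0.045     ]
tcp [ 0.4772 -0.1255  0.2121] jaw deg 62.57 tilt [-0.009  0.005 -1.   ] w 0.0258 t 43.7
 shift/250mm [ 0.049  0.006 -0.035]
tcp [ 0.4772 -0.1255  0.2121] jaw deg 62.57 tilt [-0.009  0.005 -1.   ] w 0.0258 t 43.7
 shift/250mm [ 0.619  0.006 -0.03 ]
```

Call:
drive_tool(travel=[[0,0.006,-0.03],[0.06,0,0],[0.1,0,0],[0.12,0,0],[0.12,0,0],[0.08,0,0],[0.02,0,0],[0,0,0],[0,0,0]], delta_rot=[[0,-0.13,0],[0,0,0],[0,0,0],[0,0,0],[0,0,0],[0,0,0],[0,0,0],[0,0,0],[0,0,0]], grip=[1,1,1,1,1,1,1,1,1])

```text
time: 44.82
tool_pos: [0.4704, -0.1203, 0.079]
tool_rot: [0.687, 0.168, 0.687, -0.168]
force: [0.1, -0.3, -1.0]
width: 0.0257
```

Run:
```python
from h import *
to([.470,-.12,.0575],61.3); print(env.state()['force'])
```

```text
tcp [ 0.4704 -0.1203  0.079 ] jaw deg 62.56 tilt [ 0.  0. -1.] w 0.0257 t 44.83
 shift/250mm [ 0.086  0.    -0.002]
 rot/5deg [ 0.252  0.    -0.005] after-turn shift/250 [ 0.086  0.    -0.002]
[ 0.08479234 -0.28649262 -0.98747719]
```

Call:
drive_tool(travel=[[0.03,0,0],[0.035,0,0],[0.015,0,0],[0.005,0,0],[0,0,0]], delta_rot=[[0,0,0],[0,0,0],[0,0,0],[0,0,0],[0,0,0]], grip=[1,1,1,1,1])

```text
time: 45.45
tool_pos: [0.4709, -0.1204, 0.0572]
tool_rot: [0.688, 0.168, 0.686, -0.168]
force: [-0.8, 0.1, -1.8]
width: 0.0254
```

Call:
drive_tool(travel=[[0.002,0,0],[0,0,0],[0,0,0],[0,0,0],[0,0,0],[-0.08,0,0],[-0.12,0,0],[-0.15,0,0],[-0.2,0,0],[-0.1,0,-0.05],[0,0,-0.1],[0,0,-0.1],[0,0,-0.1],[0,0,0],[0,0,0]], delta_rot=[[0,0,0],[0,0,0],[0,0,0],[0,0,0],[0,0,0],[0,0,0],[0,0,0],[0,0,0],[0,0,0],[0,0,0],[0,0,0],[0,0,0],[0,0,0],[0,0,0],[0,0,0]], grip=[1,0.2,0.2,0.2,0.2,0.2,0.2,0.2,0.2,0.2,0.2,0.2,0.2,0.2,0.2])

```text
time: 47.32
tool_pos: [0.3912, -0.0793, 0.2255]
tool_rot: [0.688, 0.168, 0.685, -0.168]
force: [0.7, -0.5, 0.2]
width: 0.0373
```

Run:
```python
from h import *
print(env.state()['time'],env.state()['force'],env.state()['tool_pos'])
a=cv2.resize(viewer.grab_frame('side')[130:290,180:340][:,:,::-1],(400,400),interpolation=cv2.INTER_CUBIC)
b=cv2.resize(viewer.grab_frame('wrist')[:,:,::-1],(400,300)); b=cv2.copyMakeBorder(b,0,100,0,0,cv2.BORDER_CONSTANT)
cv2.imwrite('pics/m11.png',np.hstack([a,b]))
```

```text
47.325 [ 0.67064473 -0.48302941  0.19260582] [ 0.39115961 -0.07926066  0.22546058]
```

View pics/m11.png

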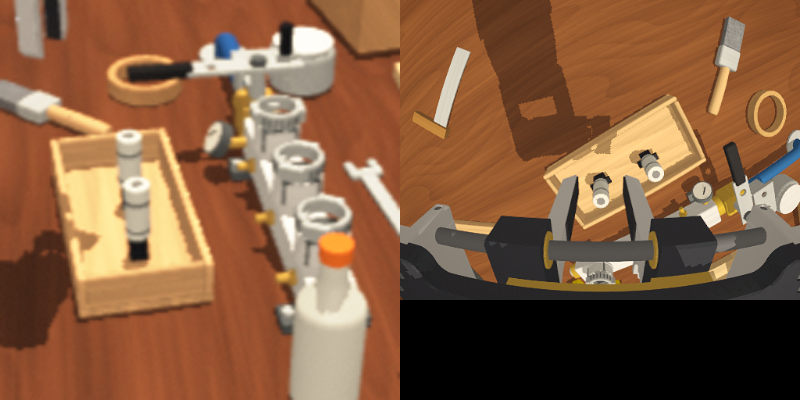

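Run:
```python
from h import *
crop('side',265,150,345,260,5.4,'s12')
for y in(0,-.1,-.2): print(*[((proj('side',st(0,y,z))[0]-[265,150])*5.4).round(0) for z in(.108,.086)])
```

```text
[142. 117.] [140. 156.]
[187. 223.] [184. 263.]
[239. 346.] [236. 388.]
```

View pics/s12.png

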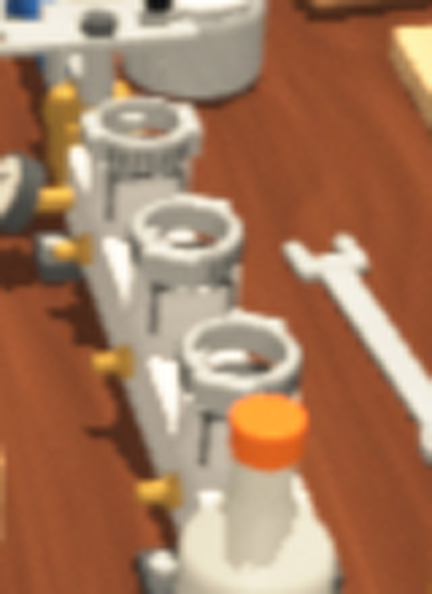

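Run:
```python
from h import *
print(job.finish_job())
```

```text
the job is handed in; nothing more can be done
None
```

I did the whole sequence and handed the job in at about 47 s of robot time. It gave no verdict.

**What I did:**
- I drew the lock pin and hung it in the side notch, then swung the lever to its stop. It met about 36 N there.
- I lifted the collars of heads 2 and 1, turned each to its 60° stop (about 2 N m there) and let it down. Head 3 was empty.
- I stood both white cartridges upright in the tray. The tray had been knocked about 2–3 cm, so I measured it again before placing them.

**Last checks:**
- **Pictures:** they show the pin in the notch, the lever shut and both cartridges standing in the tray. The three collar tops sit at the same height to within about 2 mm, none above the empty head's. I saw no bystander out of place, but did not measure any.
- **Disagreements:** in the last tray view one corner was hidden and I misread it, moving the tray centre by about 5 mm. I used the earlier measurement and the three matching corners. The collars turned about 1–2° past 60° on the gripper, which I put down to give in the grip.

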